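# Unload the curing oven

### The job

Pull the oven's door all the way down, slide the mould tray out by its pull bar onto the open door and let go of it there. Then take the tray by the square stub on top of the mould and set it down level on the two rails of the cooling stand, centred, with its long side along the rails. Finally push the oven door back up until it is fully shut, leaving the cup, the spare mould and the palette knife where they are and never tipping the tray.

Things in the scene. Friction and masses are not known exactly. Their poses are not given: they have to be found in the camera images.
- oven: Fixed grey bench oven 240 mm wide, control box on its +y side (y 121-206 mm, x > 60 mm). Origin on the bench under the middle of the hinge line; x points into the oven, y along the hinge. Chamber floor 80 mm up, level with the hinge; chamber 200 wide (y), 270 deep, 102 mm high. Front slopes back 35 degrees, so the roof (top at z = 192 mm) begins only at x = 72 mm.
- oven_door (a joint): Door angle: 0 shut (leaning back 35 degrees), 0.61 upright, 2.18 fully open (level, inner face up, flush with the chamber floor, towards the robot). Stiff hinge: the door stays where it is left. Steel frame with glass window, 240 mm wide, 125 mm from hinge to upper edge, 14 mm thick outwards from the inner face.
- door_hinge (a point): Middle of the door's hinge line, 80 mm above the bench; y runs along the hinge.
- door_handle (a point): Middle of the door's handle bar: round, 12 mm thick, 120 mm long, parallel to the hinge, on two arms at its ends. 170 mm from the hinge along the door (45 mm past its upper edge) and 15 mm outwards of the inner face; can be pinched from above with the door shut (bar 228 mm above the bench) or down (65 mm). Turns with the door.
- tray: Loose mould tray, about 0.6 kg: steel plate 150 (x) x 110 (y) x 6 mm, origin at the centre of its underside, z up. On it sits an amber round mould, 90 mm diameter, 35 mm high, centred at x = +25 mm. It starts on the chamber floor with its pull bar at -x, next to the door.
- pull_bar (a point): Middle of the tray's pull bar: round, 10 mm thick, 90 mm long along the tray's y, at x = -65 mm, 34 mm above the tray's underside, on posts at its two ends. 40 mm clear between bar and mould.
- stub_top (a point): Top centre of the square steel stub, 24 x 24 mm, sides parallel to the tray's, 37 mm tall, that stands on the mould at x = +25 mm; its top is 78 mm above the tray's underside. The tray balances within some 15 mm of the stub.
- stand: Fixed aluminium cooling stand: two level rails 170 mm long along its x, each 12 mm wide, centred at y = -35 and +35 mm, tops 70 mm above the bench. Origin on the bench under its centre.
- stand_top (a point): Centre of the stand between the two rail tops, 70 mm above the bench; the tray's origin belongs here.
- cup: Bystander: white plastic mixing cup, 96 mm across, 130 mm high, origin at the centre of its foot. Leave alone.
- spare_mould: Bystander: amber disc 110 mm across, 30 mm thick, lying flat, origin at the centre of its underside. Leave alone.
- palette_knife: Bystander: spatula 200 mm long lying along its x. Leave alone.

How it is judged:
By the outcome, as a careful person would: the job done as asked, in the order asked, and still so for the second after the job is handed in, with the robot touching nothing.
It also fails if it takes over 72 s, if anything falls off the work surface, if the arm or the gripper's body presses on something with over 40 N, if the wrist force passes 120 N, or if a joint passes its speed limit or range.

### The arm

A 7-joint arm with a two-finger parallel gripper is mounted at the origin on the work surface. World frame = base frame: x ahead of the robot, y to its left, z up, the work surface at z = 0. Lengths are in m, angles in rad, forces in N, time in s.
With the tool pointing down it reaches from about 0.4 to 0.75 m from the base axis. Payload 19.5 kg.
Tool frame: the origin (TCP) lies at the very end of the fingers, on their centre line; the grasp point (between the pads) lies 19 mm behind it; z points along the fingers, y is the line along which they close (so a half turn about z gives the same grasp; the last joint's range is limited). The gripper opens to 85 mm and grips with 20 to 120 N. Pads are 22 mm wide; open, the fingers measure 114 mm over their backs; the gripper's body (76 mm by 85 mm) begins 54 mm behind the grasp point. The pads swing forward as they close: fully open they stand 13 mm farther back than shut.
Start: joints at [-1.317, 0.707, -0.028, 1.485, 0.022, 0.951, -0.075], TCP at [0.168, 0.55, 0.194] pointing down, gripper open.
Joint ranges: [-2.71, 2.71], [-0.32, 2.16], [-1.57, 1.52], [0, 2.45], [-1.46, 4.6], [0, 2.02], [-2.83, 2.83]. Speed limits (rad/s): [1.89, 1.89, 2.57, 2.57, 3.01, 3.01, 3.01].

### API

Orientations are given as a unit quaternion [w, x, y, z].
In Python, from workcell import status, eyes, env gives the robot as it stands.
- The arm moves only by the tool carry_out, never from a script. Its arguments are lists of equal length, an entry for each row: "angular": the turn, a rotation vector about the tool's x, y, z in degrees, a list of three; "travel": the shift along the tool's x, y, z in mm, a list of three; "gripper": the finger opening in mm, from 0 to 85.4. In form: {"angular": [[rx, ry, rz], ...], "travel": [[x, y, z], ...], "gripper": [gripper, ...]}. A call has 1 to 12 rows; each row shifts and turns the commanded pose from where the row before left it, along the tool's axes as they then stand; what a row does not reach is not made up. A row lasts 1/12 s, in which the tool goes at most 41.7 mm and 7.16 degrees, less where a joint would pass 70% of its speed; a pose out of reach is approached as far as the arm can. A call with a gripper value outside its range is refused whole. The fingers move at their own pace and stop on an object; "force" is the grip in N (left out, the last holds). Time passes only in rows, so rows that do not move let the fingers close. It gives the time, the measured TCP pose, the force, the opening and the grip force at its end, in the units of the state.
- status.sense(): the state, without advancing time (a new reading comes with each control period).
- eyes.snapshot(name): name is "scene" or "side" or "wrist"; returns a dict with "image" (420x560x3 uint8, blue, green, red), "range_z" (420x560 float32, m along the optical axis (not along the pixel's ray), 0 where there is no reading), "fx", "fy", "cx", "cy" (pixels), "pose" (4x4, takes a point from camera to world coordinates); the wrist camera has in their place "hand_eye" (4x4, takes a point from camera to tool coordinates, whose origin is the TCP and whose axes are the flange's). Camera axes: x right, y down, z forward; pixel columns grow to the right and rows downward; lengths in m; the calibration is good to about 2 mm. A picture is of the moment at which its call begins: read the wrist's pose just before it.
- env.finish_job(): hands the job in; it is judged then, once.
Trained networks look in the newest picture that a camera, given by its name, has taken for a name from the list of things; names that differ only in an ending like _2 or _b are one class to them, and where a whole thing is asked for, a point or a joint stands for the part that bears it (a point fixed in the world has none). Each returns a list of dicts, best first, with "score" (0 to 1); they miss things now and then, are a little off and sometimes report something else, mostly with a low value. They report only what shows in the picture. A call takes as long as a camera call.
- eyes.search_frame(camera, thing): "at" ([x, y, z] in m, in world coordinates, good to about 4 mm: the middle of the surface that is visible of it).
- eyes.outline_of(camera, thing): "region" (420x560 bool, what is visible of it).
The state is a dict: "time": time; "joints": joint angles; "joint_velocities": joint speeds; "joint_efforts": joint torques, N m; "tool_pos": TCP position; "eef_rot": TCP orientation; "contact_force": force on the tool from outside, world axes, zero at the start; "ft_torque": the same for the moment, N m; "gripper_width": opening from 0.0 (shut) to 1.0 (fully open); "gripper_force": force on a finger pad.
Only numpy, scipy, OpenCV 4.12 (cv2) and the standard library are available. Lean on these libraries where they do the work, as an engineer would, in place of code of your own. Each camera call takes 0.05 s, during which the arm holds its last target. There are 200 camera calls.

## Working session

There is one attempt and no reset: what is moved stays moved. The work goes in short steps, Python scripts to look and compute and a tool call to move; the robot and the scene stay as the last step left them, time stands still between calls to the robot, and variables do not carry over. Pictures are saved under pics/ and viewed, at most 10 in all, crops included, and the job is handed in when it is done.

Besides the shell and the picture viewer there is one more tool, called after ">>>" in YAML: its name, and indented under it one key for each argument. carry_out: Moves the arm, as the interface text tells. Its arguments: {"type":"object","properties":{"angular":{"type":"array","items":{"type":"array","items":{"type":"number"}}},"travel":{"type":"array","items":{"type":"array","items":{"type":"number"}}},"gripper":{"type":"array","items":{"type":"number"}},"force":{"type":"number"}},"required":["angular","travel","gripper"]}

```bash
mkdir -p pics; ls; cat > h.py <<'E'
import numpy as np, cv2
from workcell import status, eyes, env
from scipy.spatial.transform import Rotation as R
def rot(q): return R.from_quat([q[1],q[2],q[3],q[0]])
def tcp():
    s=status.sense(); T=np.eye(4); T[:3,:3]=rot(s['eef_rot']).as_matrix(); T[:3,3]=s['tool_pos']; return T
def snap(n):
    T=tcp(); d=eyes.snapshot(n)
    d['T']=d['pose'] if 'pose' in d else T@d['hand_eye']; return d
def cloud(d):
    v,u=np.mgrid[0:420,0:560]; z=d['range_z']
    P=np.stack([(u-d['cx'])/d['fx']*z,(v-d['cy'])/d['fy']*z,z],-1)
    return P@d['T'][:3,:3].T+d['T'][:3,3]
E
python3 - <<'E'
from h import *
s=status.sense(); print(s)
ims=[]
for n in ['scene','side']:
    d=snap(n); cv2.imwrite(f'pics/{n}0.png',d['image'])
    print(n,d['T'].round(3).tolist())
    for t in ['oven','oven_door','door_hinge','door_handle','tray','pull_bar','stub_top','stand','stand_top','cup','spare_mould','palette_knife']:
        print(t,[(np.round(r['at'],3).tolist(),round(r['score'],2)) for r in eyes.search_frame(n,t)[:2]])
E
```

```text
pics
{'time': 0.0, 'joints': array([-1.31675498,  0.70706728, -0.02764073,  1.48497036,  0.02197755,
        0.9508562 , -0.07550452]), 'joint_velocities': array([-0.00046643, -0.00077628, -0.00030156, -0.0001834 ,  0.00133421,
        0.00131562,  0.00119709]), 'joint_efforts': array([ 2.13872685e-03, -8.83188057e+01,  1.23583306e+00, -2.36170846e+01,
        1.71326817e-02,  6.47310677e-03,  7.57269362e-06]), 'tool_pos': array([0.16748611, 0.54978051, 0.1936545 ]), 'eef_rot': array([-7.57974277e-05,  1.47332320e-01,  9.89086921e-01, -4.94409109e-04]), 'contact_force': array([ 0.1958965 , -0.64733592, -0.47991854]), 'ft_torque': array([-0.04356239, -0.00104939, -0.04149854]), 'gripper_force': 0.0, 'gripper_width': 1.0014094285464297}
scene [[0.574, 0.576, -0.582, 1.171], [0.819, -0.396, 0.416, -0.409], [0.01, -0.715, -0.699, 0.862], [0.0, 0.0, 0.0, 1.0]]
oven [([0.809, 0.032, 0.187], 0.57)]
oven_door [([0.678, 0.018, 0.185], 0.69)]
door_hinge [([0.809, 0.036, 0.191], 0.61)]
door_handle [([0.682, 0.022, 0.19], 0.91), ([0.425, -0.266, 0.064], 0.31)]
tray [([0.71, -0.356, 0.03], 0.18)]
[... 176 characters left out ...]
269, 0.058], 0.65)]
cup [([0.418, 0.283, 0.092], 0.58)]
spare_mould [([0.711, -0.358, 0.029], 0.97)]
palette_knife []
side [[0.847, -0.381, 0.37, 0.138], [-0.531, -0.611, 0.587, -0.658], [0.003, -0.694, -0.72, 0.999], [0.0, 0.0, 0.0, 1.0]]
oven [([0.713, 0.028, 0.177], 0.7)]
oven_door [([0.642, 0.031, 0.148], 0.63)]
door_hinge [([0.712, 0.027, 0.181], 0.66)]
door_handle [([0.639, 0.035, 0.148], 0.93)]
tray [([0.398, -0.269, 0.065], 0.6)]
pull_bar []
stub_top [([0.392, -0.277, 0.07], 0.44)]
stand [([0.4, -0.269, 0.067], 0.75)]
stand_top [([0.392, -0.278, 0.071], 0.55)]
cup [([0.402, 0.272, 0.094], 0.9)]
spare_mould [([0.691, -0.357, 0.028], 0.56)]
palette_knife [([0.679, 0.365, 0.007], 0.54)]
```

```bash
python3 - <<'E'
import cv2,numpy as np
a=cv2.imread('pics/scene0.png');b=cv2.imread('pics/side0.png')
cv2.imwrite('pics/both0.png',cv2.resize(np.vstack([a,b]),(400*1,600)))
E
```

```text
(no output)
```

View pics/scene0.png

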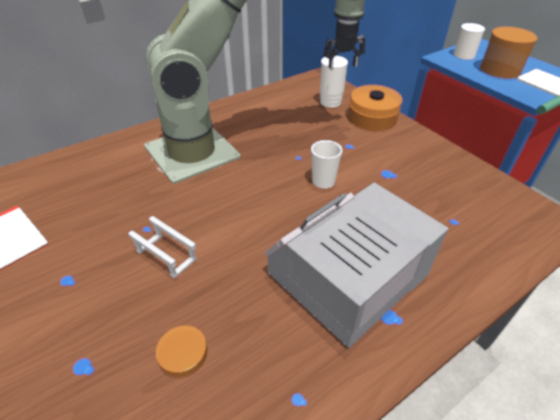

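View pics/side0.png

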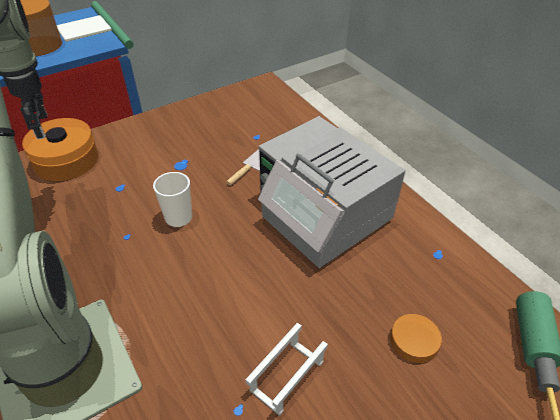

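The scene picture shows the stand near (165,245), the cup at (325,165), the oven with handle near (322,210), and the disc at (181,350). The side picture shows the shut door with its handle at (313,175), the stand at (287,368) and the knife at (245,170). Next I'll measure geometry from depth.

```bash
python3 - <<'E'
from h import *
for n in ['scene','side']:
    d=snap(n); P=cloud(d); ok=d['range_z']>0
    z=P[...,2]
    box=ok&(P[...,0]>.5)&(P[...,0]<1.2)&(abs(P[...,1])<.3)
    h,e=np.histogram(z[box&(z>.15)],bins=np.arange(.15,.26,.005)); print(n,dict(zip(e.round(3),h)))
    zr=e[h.argmax()]
    m=box&(abs(z-zr-.0025)<.005); m=cv2.morphologyEx(m.astype('u1'),cv2.MORPH_OPEN,np.ones((3,3)))>0
    r=cv2.minAreaRect((P[m][:,:2]*1000).astype('f4')); print('roof',r,cv2.boxPoints(r).round(0).tolist(), np.median(z[m]))
    for t in ['door_handle','stand','cup','spare_mould','palette_knife','oven_door']:
        o=eyes.outline_of(n,t)
        if not o: print(t,'none'); continue
        m=o[0]['region']&ok; Q=P[m]
        if t=='door_handle': m&=z>.205;Q=P[m]
        if t=='stand': Q=Q[(Q[:,2]>.06)&(Q[:,2]<.085)]
        if t in('cup',): print('cup xy',Q[:,:2].min(0),Q[:,:2].max(0),Q[:,2].max())
        if len(Q)<5: print(t,len(Q)); continue
        print(t,round(o[0]['score'],2),len(Q),cv2.minAreaRect((Q[:,:2]*1000).astype('f4')),'z',np.percentile(Q[:,2],[5,50,95]).round(3))
E
```

```text
scene {np.float64(0.15): np.int64(194), np.float64(0.155): np.int64(213), np.float64(0.16): np.int64(209), np.float64(0.165): np.int64(209), np.float64(0.17): np.int64(211), np.float64(0.175): np.int64(214), np.float64(0.18): np.int64(1506), np.float64(0.185): np.int64(1378), np.float64(0.19): np.int64(7657), np.float64(0.195): np.int64(93), np.float64(0.2): np.int64(7), np.float64(0.205): np.int64(8), np.float64(0.21): np.int64(7), np.float64(0.215): np.int64(7), np.float64(0.22): np.int64(7), np.float64(0.225): np.int64(8), np.float64(0.23): np.int64(60), np.float64(0.235): np.int64(174), np.float64(0.24): np.int64(8), np.float64(0.245): np.int64(0), np.float64(0.25): np.int64(0), np.float64(0.255): np.int64(0)}
roof ((779.656005859375, 61.35504150390625), (233.9428253173828, 243.384765625), 6.810384273529053) [[649.0, 168.0], [678.0, -73.0], [910.0, -46.0], [881.0, 196.0]] 0.19210478511973073
door_handle 0.69 278 ((686.1649780273438, 46.21406555175781), (22.37091064453125, 126.54864501953125), 2.4631030559539795) z [0.213 0.237 0.24 ]
stand 0.68 592 ((407.5123291015625, -271.72009
[... 1680 characters left out ...]
2201538086), 18.40425682067871) z [0.062 0.07  0.073]
cup xy [0.35522056 0.24566951] [0.49691585 0.49757819] 0.13571056019208116
cup 0.78 1676 ((420.67596435546875, 371.45391845703125), (254.1294708251953, 110.16481018066406), 72.61669158935547) z [0.007 0.089 0.13 ]
spare_mould 0.9 1915 ((701.3536987304688, -353.721923828125), (111.17047119140625, 114.06198120117188), 65.872314453125) z [0.012 0.03  0.033]
palette_knife 0.53 412 ((651.3131713867188, 360.6444091796875), (219.85382080078125, 102.7810287475586), 61.4597282409668) z [0.    0.006 0.022]
oven_door 0.95 3996 ((646.4683837890625, 43.883026123046875), (244.54537963867188, 112.78607177734375), 89.31949615478516) z [0.097 0.149 0.211]
```

>>> carry_out:
  angular:
    - [0, 0, 0]
    - [0, 0, 0]
    - [0, 0, 0]
    - [0, 0, 0]
    - [0, 0, 0]
    - [0, 0, 0]
    - [0, 0, 0]
    - [0, 0, 0]
    - [0, 0, 0]
    - [0, 0, 0]
    - [0, 0, 0]
    - [0, 0, 0]
  travel:
    - [0, 0, -38]
    - [0, 0, -38]
    - [0, 0, -38]
    - [-34, -17.5, 0]
    - [-34, -17.5, 0]
    - [-34, -17.5, 0]
    - [-34, -17.5, 0]
    - [-34, -17.5, 0]
    - [-34, -17.5, 0]
    - [-34, -17.5, 0]
    - [-34, -17.5, 0]
    - [-34, -17.5, 0]
  gripper: [50, 50, 50, 50, 50, 50, 50, 50, 50, 50, 50, 50]

```text
time: 3.0
tool_pos: [0.4155, 0.3086, 0.3083]
eef_rot: [0.0, 0.147, 0.989, 0.0]
contact_force: [-0.1, 0.8, 0.3]
gripper_width: 0.586
gripper_force: 0.0
```

>>> carry_out:
  angular:
    - [0, 0, 0]
    - [0, 0, 0]
    - [0, 0, 0]
    - [0, 0, 0]
    - [0, 0, 0]
    - [0, 0, 0]
    - [0, 0, 0]
    - [0, 0, 0]
    - [0, 0, 0]
    - [0, 0, 0]
    - [0, 0, 0]
    - [0, 0, 0]
  travel:
    - [-33.4, -17.1, 0]
    - [-33.4, -17.1, 0]
    - [-33.4, -17.1, 0]
    - [-33.4, -17.1, 0]
    - [-33.4, -17.1, 0]
    - [-33.4, -17.1, 0]
    - [-33.4, -17.1, 0]
    - [-33.4, -17.1, 0]
    - [-33.4, -17.1, 0]
    - [-33.4, -17.1, 0]
    - [0, 0, 0]
    - [0, 0, 0]
  gripper: [50, 50, 50, 50, 50, 50, 50, 50, 50, 50, 50, 50]

```text
time: 4.0
tool_pos: [0.6839, 0.0486, 0.3067]
eef_rot: [-0.001, 0.149, 0.989, -0.0]
contact_force: [-0.1, 0.8, 0.2]
gripper_width: 0.584
gripper_force: 0.0
```

>>> carry_out:
  angular:
    - [0, 0, 6.6]
    - [0, 0, 6.6]
    - [0, 0, 6.6]
    - [0, 0, 6.6]
    - [0, 0, 6.6]
    - [0, 0, 6.6]
    - [0, 0, 6.6]
    - [0, 0, 6.6]
    - [0, 0, 6.6]
    - [0, 0, 6.6]
    - [0, 0, 0]
    - [0, 0, 0]
  travel:
    - [0, 0, 0]
    - [0, 0, 0]
    - [0, 0, 0]
    - [0, 0, 0]
    - [0, 0, 0]
    - [0, 0, 0]
    - [0, 0, 0]
    - [0, 0, 0]
    - [0, 0, 0]
    - [0, 0, 0]
    - [0, 0, 0]
    - [0, 0, 0]
  gripper: [50, 50, 50, 50, 50, 50, 50, 50, 50, 50, 50, 50]

```text
time: 5.0
tool_pos: [0.6829, 0.0509, 0.3084]
eef_rot: [-0.0, 0.661, 0.751, 0.0]
contact_force: [-0.7, -0.5, 0.9]
gripper_width: 0.585
gripper_force: 0.0
```

```bash
python3 - <<'E'
from h import *
d=snap('wrist'); P=cloud(d); ok=d['range_z']>0; cv2.imwrite('pics/w1.png',d['image'])
z=P[...,2]
print(d['hand_eye'].round(3).tolist())
m=ok&(z>.218)&(z<.245)&(abs(P[...,0]-.684)<.03)&(abs(P[...,1]-.05)<.09)
Q=P[m]; print(len(Q), np.percentile(Q[:,2],[5,50,95]))
if len(Q)>5: r=cv2.minAreaRect((Q[:,:2]*1000).astype('f4')); print(r, np.polyfit(Q[:,1],Q[:,0],1))
T=tcp(); print(T.round(4).tolist())
for n in ['scene','side']:
    d=snap(n);P=cloud(d);m=(d['range_z']>0)&(P[...,2]>.226)&(P[...,2]<.245)&(abs(P[...,0]-.684)<.03)&(abs(P[...,1]-.05)<.075)
    Q=P[m]; print(n,len(Q),Q.mean(0) if len(Q) else 0)
E
```

```text
[[0.001, -0.957, -0.289, 0.075], [1.0, 0.001, -0.001, -0.0], [0.001, -0.289, 0.957, -0.18], [0.0, 0.0, 0.0, 1.0]]
2808 [0.22810194 0.23832443 0.24004373]
((685.3296508789062, 51.816650390625), (18.241981506347656, 131.02493286132812), 7.373396873474121) [-0.12528095  0.69416878]
[[-0.1276, 0.9918, -0.0, 0.6829], [0.9918, 0.1276, 0.0002, 0.0507], [0.0002, 0.0, -1.0, 0.3084], [0.0, 0.0, 0.0, 1.0]]
scene 248 [0.68980315 0.04396647 0.23615831]
side 237 [0.68684758 0.04674881 0.23641092]
```

View pics/w1.png

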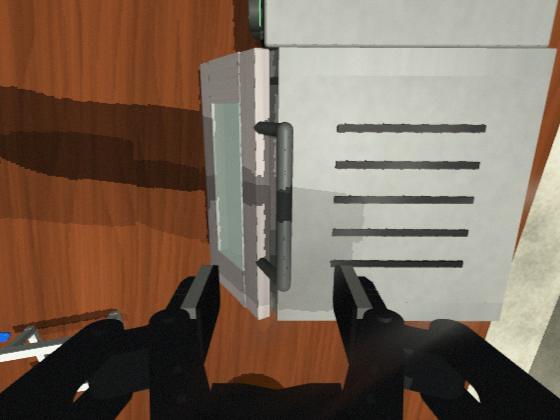

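The wrist picture shows the bar vertical at column 285, rows 125–290, between the fingers (columns 215 and 340). It's aligned at yaw 7.3°, with its middle near (0.686, 0.0515).

>>> carry_out:
  angular:
    - [0, 0, 0]
    - [0, 0, 0]
    - [0, 0, 0]
    - [0, 0, 0]
    - [0, 0, 0]
    - [0, 0, 0]
    - [0, 0, 0]
    - [0, 0, 0]
    - [0, 0, 0]
    - [0, 0, 0]
    - [0, 0, 0]
    - [0, 0, 0]
  travel:
    - [0, 3, 20]
    - [0, 0, 26]
    - [0, 0, 26]
    - [0, 0, 20]
    - [0, 0, 6]
    - [0, 0, 0]
    - [0, 0, 0]
    - [0, 0, 0]
    - [0, 0, 0]
    - [0, 0, 0]
    - [0, 0, 0]
    - [0, 0, 0]
  gripper: [50, 50, 50, 50, 50, 50, 0, 0, 0, 0, 0, 0]
  force: 60

```text
time: 6.15
tool_pos: [0.6863, 0.0505, 0.2104]
eef_rot: [0.0, 0.662, 0.749, 0.0]
contact_force: [0.4, 0.1, 0.5]
gripper_width: -0.001
gripper_force: 0.0
```

```bash
python3 - <<'E'
from h import *
s=status.sense(); print(s['gripper_width'],s['gripper_force'],s['contact_force'])
d=snap('wrist'); e=snap('side'); cv2.imwrite('pics/w2.png',np.hstack([cv2.resize(d['image'],(400,300)),cv2.resize(e['image'][100:280,200:440],(400,300))]))
E
```

```text
-0.0013850689724912613 0.0 [0.38522605 0.06827941 0.49512202]
```

View pics/w2.png

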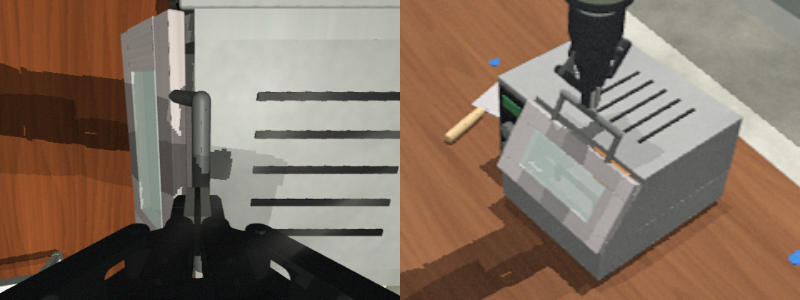

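```bash
python3 - <<'E'
from h import *
ims=[]
for n,(r,c) in {'side':((130,230),(260,380)),'scene':((160,260),(270,390))}.items():
    d=snap(n);P=cloud(d);im=d['image'][r[0]:r[1],c[0]:c[1]]
    ims.append(cv2.resize(im,(400,333),interpolation=cv2.INTER_CUBIC))
    # project TCP & bar centre
    for p in [tcp()[:3,3],[.686,.0515,.230],[.686-.122*.05,.0515+.0496,.230],[.686+.122*.05,.0515-.0496,.230]]:
        q=np.linalg.inv(d['T'])@np.r_[p,1]; u=d['fx']*q[0]/q[2]+d['cx'];v=d['fy']*q[1]/q[2]+d['cy']
        print(n,u.round(1),v.round(1),'crop',((u-c[0])*400/120).round(),((v-r[0])*3.33).round(), 'depth',q[2].round(4), d['range_z'][int(v),int(u)].round(4))
cv2.imwrite('pics/c3.png',np.hstack(ims))
E
```

```text
side 313.2 175.5 crop 177.0 152.0 depth 1.1866 1.2121
side 313.4 169.2 crop 178.0 130.0 depth 1.1728 1.1733
side 299.9 158.9 crop 133.0 96.0 depth 1.1997 1.1968
side 327.4 179.9 crop 225.0 166.0 depth 1.146 1.1423
scene 325.4 213.7 crop 185.0 179.0 depth 0.9285 0.9561
scene 326.4 207.4 crop 188.0 158.0 depth 0.9153 0.9073
scene 341.0 197.7 crop 237.0 126.0 depth 0.9394 0.9298
scene 311.0 217.5 crop 137.0 191.0 depth 0.8911 0.8829
```

View pics/c3.png

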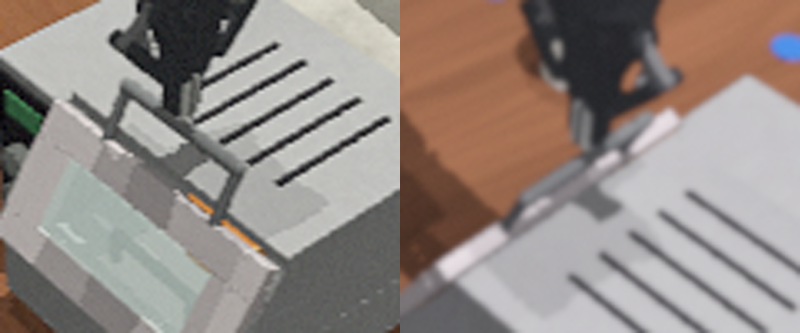

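```bash
python3 - <<'E'
from h import *
t=tcp()[:3,3]
for n in ['side','scene']:
    d=snap(n);P=cloud(d);hsv=d['image'].max(-1)
    m=(d['range_z']>0)&(np.hypot(P[...,0]-t[0],P[...,1]-t[1])<.03)&(P[...,2]>.2)
    for z in np.arange(.205,.30,.006):
        q=P[m&(abs(P[...,2]-z)<.003)]; g=d['image'][m&(abs(P[...,2]-z)<.003)]
        if len(q): print(n,round(z,3),len(q),q.min(0)[:2].round(3),q.max(0)[:2].round(3),g.mean(0).round())
E
```

```text
side 0.229 11 [0.681 0.023] [0.688 0.076] [73. 74. 74.]
side 0.235 47 [0.679 0.022] [0.695 0.079] [78. 79. 77.]
side 0.241 33 [0.68  0.022] [0.696 0.08 ] [114. 115. 114.]
side 0.247 2 [0.681 0.047] [0.683 0.047] [114. 120. 118.]
side 0.253 16 [0.676 0.039] [0.695 0.058] [105. 108. 106.]
side 0.259 17 [0.674 0.041] [0.7   0.056] [82. 83. 83.]
side 0.265 26 [0.673 0.038] [0.701 0.057] [75. 76. 74.]
side 0.271 21 [0.673 0.039] [0.699 0.055] [65. 66. 65.]
side 0.277 19 [0.673 0.038] [0.693 0.051] [79. 81. 80.]
side 0.283 20 [0.673 0.039] [0.701 0.047] [88. 90. 88.]
side 0.289 11 [0.665 0.037] [0.694 0.046] [43. 41. 40.]
side 0.295 32 [0.662 0.037] [0.713 0.056] [54. 52. 50.]
scene 0.229 8 [0.688 0.025] [0.695 0.078] [122. 118. 122.]
scene 0.235 71 [0.68  0.024] [0.696 0.078] [115. 112. 115.]
scene 0.241 26 [0.682 0.022] [0.693 0.078] [112. 109. 112.]
scene 0.247 2 [0.681 0.038] [0.692 0.043] [103. 108. 126.]
scene 0.253 14 [0.674 0.037] [0.696 0.051] [103. 105. 116.]
scene 0.259 24 [0.673 0.036] [0.7   0.056] [85. 85. 90.]
scene 0.265 26 [0.672 0.037] [0.7   0.056] [87. 86. 91.]
scene 0.271 29 [0.672 0.038] [0.699 0.057] [77. 75. 80.]
scene 0.277 19 [0.673 0.037] [0.7   0.051] [86. 85. 87.]
scene 0.283 20 [0.681 0.037] [0.699 0.051] [80. 78. 78.]
scene 0.289 17 [0.664 0.035] [0.701 0.044] [70. 68. 72.]
scene 0.295 41 [0.662 0.034] [0.714 0.058] [54. 51. 53.]
```

```bash
python3 - <<'E'
from h import *
d=snap('wrist'); P=cloud(d)
Q=(P-tcp()[:3,3])@tcp()[:3,:3]
m=(d['range_z']>0)&(abs(Q[...,0])<.03)&(abs(Q[...,1])<.03)&(Q[...,2]<.03)
for z in np.arange(-.12,.03,.008):
    k=m&(abs(Q[...,2]-z)<.004); 
    if k.any(): v,u=np.where(k); q=Q[k]; print(round(z,3),k.sum(),q.min(0)[:2].round(3),q.max(0)[:2].round(3),'rows',v.min(),v.max(),'cols',u.min(),u.max())
E
```

```text
-0.12 5030 [ 0.01  -0.025] [0.02  0.024] rows 371 419 cols 163 390
-0.112 3196 [ 0.009 -0.021] [0.02  0.022] rows 348 407 cols 186 375
-0.104 2099 [-0.007 -0.03 ] [0.019 0.03 ] rows 339 414 cols 162 396
-0.096 4887 [-0.007 -0.03 ] [0.016 0.03 ] rows 323 407 cols 167 389
-0.088 3524 [-0.011 -0.03 ] [0.016 0.03 ] rows 309 387 cols 175 380
-0.08 1158 [-0.008 -0.03 ] [0.016 0.03 ] rows 302 365 cols 182 373
-0.072 1003 [-0.01  -0.014] [0.013 0.013] rows 291 357 cols 239 314
-0.064 761 [ 0.007 -0.014] [0.013 0.013] rows 280 303 cols 239 314
-0.056 646 [ 0.007 -0.014] [0.013 0.013] rows 271 292 cols 242 312
-0.048 518 [ 0.008 -0.014] [0.013 0.013] rows 263 282 cols 243 310
-0.04 75 [ 0.008 -0.012] [0.013 0.008] rows 262 273 cols 249 297
-0.032 760 [ 0.006 -0.003] [0.03  0.007] rows 214 261 cols 271 292
-0.024 484 [-0.    -0.004] [0.03  0.008] rows 211 272 cols 269 294
0.016 4343 [-0.03  -0.024] [0.03 0.03] rows 190 285 cols 236 329
0.024 1111 [-0.03  -0.029] [ 0.03  -0.009] rows 188 282 cols 230 262
```

The finger ends are about 39 mm behind the reported TCP: tips at tool z −0.04, bar top at −0.03. Cameras agree from three views, so I closed above the bar. From now on I take the grasp point as 58 mm behind the reported TCP. I'll reopen, lower by 38 mm and close again.

>>> carry_out:
  angular:
    - [0, 0, 0]
    - [0, 0, 0]
    - [0, 0, 0]
    - [0, 0, 0]
    - [0, 0, 0]
    - [0, 0, 0]
    - [0, 0, 0]
    - [0, 0, 0]
    - [0, 0, 0]
    - [0, 0, 0]
    - [0, 0, 0]
    - [0, 0, 0]
  travel:
    - [0, 0, 0]
    - [0, 0, 0]
    - [0, 0, 0]
    - [0, 0, 0]
    - [0, 0, 14]
    - [0, 0, 14]
    - [0, 0, 10]
    - [0, 0, 0]
    - [0, 0, 0]
    - [0, 0, 0]
    - [0, 0, 0]
    - [0, 0, 0]
  gripper: [50, 50, 50, 50, 50, 50, 50, 50, 0, 0, 0, 0]
  force: 60

```text
time: 7.5
tool_pos: [0.687, 0.0505, 0.1732]
eef_rot: [0.001, 0.662, 0.749, 0.001]
contact_force: [3.4, -0.2, 5.1]
gripper_width: 0.12
gripper_force: 58.4
```

>>> carry_out:
  angular:
    - [0, 0, 0]
    - [0, 0, 0]
  travel:
    - [0, 0, 0]
    - [0, 0, 0]
  gripper: [0, 0]

```text
time: 7.67
tool_pos: [0.687, 0.0505, 0.1732]
eef_rot: [0.001, 0.662, 0.749, 0.001]
contact_force: [3.6, 0.6, 6.4]
gripper_width: 0.12
gripper_force: 58.5
```

```bash
python3 -c "
import numpy as np
p=np.radians(60.1+124.9*np.arange(25)/24);y=170.7*np.cos(p);z=-170.7*np.sin(p)
y=np.round(y,1);z=np.round(z,1)
print([[0,round(a,1),round(b,1)] for a,b in zip(np.diff(y),np.diff(z))])"
```

```text
[[0, np.float64(-13.8), np.float64(-7.1)], [0, np.float64(-14.3), np.float64(-5.8)], [0, np.float64(-14.9), np.float64(-4.5)], [0, np.float64(-15.2), np.float64(-3.2)], [0, np.float64(-15.4), np.float64(-1.7)], [0, np.float64(-15.4), np.float64(-0.4)], [0, np.float64(-15.5), np.float64(1.1)], [0, np.float64(-15.3), np.float64(2.5)], [0, np.float64(-15.0), np.float64(3.8)], [0, np.float64(-14.6), np.float64(5.2)], [0, np.float64(-14.1), np.float64(6.5)], [0, np.float64(-13.4), np.float64(7.7)], [0, np.float64(-12.7), np.float64(8.9)], [0, np.float64(-11.8), np.float64(10.1)], [0, np.float64(-10.9), np.float64(11.0)], [0, np.float64(-9.8), np.float64(12.0)], [0, np.float64(-8.7), np.float64(12.9)], [0, np.float64(-7.4), np.float64(13.6)], [0, np.float64(-6.2), np.float64(14.2)], [0, np.float64(-4.9), np.float64(14.7)], [0, np.float64(-3.6), np.float64(15.1)], [0, np.float64(-2.1), np.float64(15.3)], [0, np.float64(-0.8), np.float64(15.5)], [0, np.float64(0.6), np.float64(15.5)]]
```

>>> carry_out:
  angular:
    - [0, 0, 0]
    - [0, 0, 0]
    - [0, 0, 0]
    - [0, 0, 0]
    - [0, 0, 0]
    - [0, 0, 0]
    - [0, 0, 0]
    - [0, 0, 0]
    - [0, 0, 0]
    - [0, 0, 0]
    - [0, 0, 0]
    - [0, 0, 0]
  travel:
    - [0, -6.9, -3.6]
    - [0, -6.9, -3.5]
    - [0, -14.3, -5.8]
    - [0, -14.9, -4.5]
    - [0, -15.2, -3.2]
    - [0, -15.4, -1.7]
    - [0, -15.4, -0.4]
    - [0, -15.5, 1.1]
    - [0, -15.3, 2.5]
    - [0, -15, 3.8]
    - [0, -14.6, 5.2]
    - [0, -14.1, 6.5]
  gripper: [0, 0, 0, 0, 0, 0, 0, 0, 0, 0, 0, 0]

```text
time: 8.67
tool_pos: [0.5257, 0.0307, 0.1737]
eef_rot: [0.002, 0.662, 0.749, 0.001]
contact_force: [44.4, 2.6, -72.9]
gripper_width: 0.115
gripper_force: 57.7
```

```bash
python3 -c "
import numpy as np
p=np.radians(118.3+67*np.arange(13)/12);y=170.7*np.cos(p);z=-170.7*np.sin(p)
print([[0,float(round(a,1)),float(round(b,1))] for a,b in zip(np.diff(y),np.diff(z))])"
```

```text
[[0, -14.2, 8.6], [0, -13.3, 9.9], [0, -12.3, 11.2], [0, -11.2, 12.3], [0, -9.9, 13.4], [0, -8.6, 14.3], [0, -7.1, 15.0], [0, -5.6, 15.6], [0, -4.1, 16.1], [0, -2.5, 16.4], [0, -0.9, 16.6], [0, 0.7, 16.6]]
```

>>> carry_out:
  angular:
    - [0, 0, 0]
    - [0, 0, 0]
    - [0, 0, 0]
    - [0, 0, 0]
    - [0, 0, 0]
    - [0, 0, 0]
  travel:
    - [0, 1.5, 4]
    - [0, -7, 4.3]
    - [0, -7.2, 4.3]
    - [0, -13.3, 9.9]
    - [0, -12.3, 11.2]
    - [0, -11.2, 12.3]
  gripper: [0, 0, 0, 0, 0, 0]

```text
time: 9.17
tool_pos: [0.4771, 0.0245, 0.1301]
eef_rot: [0.002, 0.662, 0.749, 0.002]
contact_force: [31.3, 4.1, -20.1]
gripper_width: 0.11
gripper_force: 62.1
```

>>> carry_out:
  angular:
    - [0, 0, 0]
    - [0, 0, 0]
    - [0, 0, 0]
    - [0, 0, 0]
    - [0, 0, 0]
    - [0, 0, 0]
  travel:
    - [0, 1.5, 1.2]
    - [0, -9.9, 13.4]
    - [0, -8.6, 14.3]
    - [0, -7.1, 15]
    - [0, -5.6, 15.6]
    - [0, -4.1, 16.1]
  gripper: [0, 0, 0, 0, 0, 0]

```text
time: 9.67
tool_pos: [0.4458, 0.0206, 0.0546]
eef_rot: [0.004, 0.662, 0.749, 0.003]
contact_force: [26.7, 5.1, 0.9]
gripper_width: 0.112
gripper_force: 60.5
```

>>> carry_out:
  angular:
    - [0, 0, 0]
    - [0, 0, 0]
    - [0, 0, 0]
    - [0, 0, 0]
    - [0, 0, 0]
  travel:
    - [0, -1, 13]
    - [0, 0, 13]
    - [0, 0, 10]
    - [0, 0.5, 6]
    - [0, 0, 0]
  gripper: [0, 0, 0, 0, 0]

```text
time: 10.08
tool_pos: [0.4449, 0.0203, 0.0125]
eef_rot: [0.003, 0.662, 0.749, 0.003]
contact_force: [16.9, 1.4, -1.7]
gripper_width: 0.11
gripper_force: 67.3
```

```bash
python3 - <<'E'
from h import *
s=status.sense(); print(s['tool_pos'],s['contact_force'],s['time'])
d=snap('side'); P=cloud(d); z=P[...,2]; ok=d['range_z']>0
X=np.array([.9918,.1276]);Y=np.array([-.1276,.9918]);H=np.array([.6015,.0407])
x=(P[...,:2]-H)@X; y=(P[...,:2]-H)@Y
for a in np.arange(-.12,0.01,.02):
    k=ok&(abs(x-a)<.006)&(abs(y)<.11)&(z>.03)&(z<.1); print(a.round(2),k.sum(),np.median(z[k]).round(4) if k.any() else 0)
cv2.imwrite('pics/s4.png',cv2.resize(d['image'][90:300,180:460],(800,600)))
E
```

```text
[0.44486181 0.02032192 0.01252976] [16.92823956  1.35778337 -1.71540798] 10.0833
-0.12 21 0.074
-0.1 193 0.0807
-0.08 201 0.0808
-0.06 259 0.0805
-0.04 269 0.0805
-0.02 289 0.0805
0.0 293 0.0806
```

View pics/s4.png

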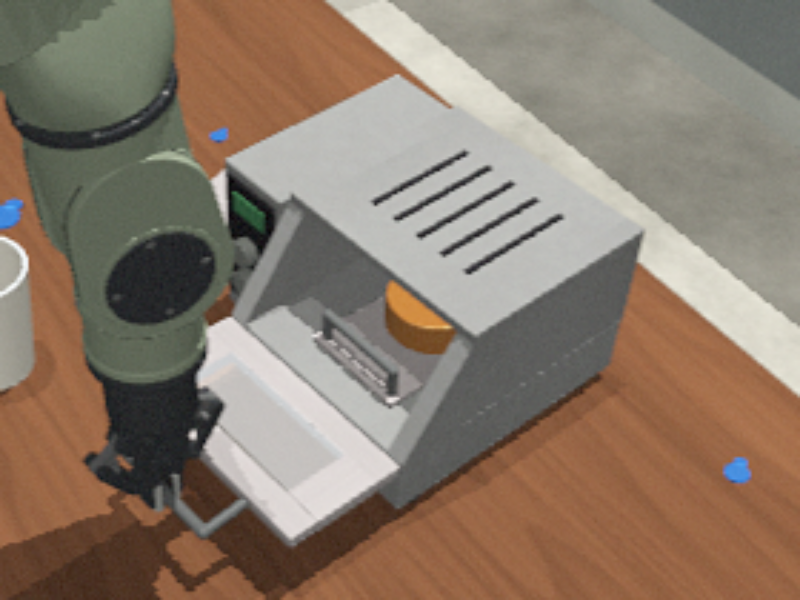

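The picture shows the door level (inner face at z = 0.0805), with the pull bar at about (355,355) in the crop, the mould behind it, and the bar in the fingers. I'll release and rise.

>>> carry_out:
  angular:
    - [0, 0, 0]
    - [0, 0, 0]
    - [0, 0, 0]
    - [0, 0, 0]
    - [0, 0, 0]
    - [0, 0, 0]
    - [0, 0, 0]
    - [0, 0, 0]
    - [0, 0, 0]
    - [0, 0, 0]
    - [0, 0, 0]
    - [0, 0, 0]
  travel:
    - [0, 0, 0]
    - [0, 0, 0]
    - [0, 0, 0]
    - [0, 0, -20]
    - [0, 0, -35]
    - [0, 0, -40]
    - [0, 0, -40]
    - [0, 0, -40]
    - [0, 20, -25]
    - [0, 20, 0]
    - [0, 0, 0]
    - [0, 0, 0]
  gripper: [30, 30, 30, 30, 30, 30, 40, 40, 40, 40, 40, 40]

```text
time: 11.13
tool_pos: [0.4804, 0.0251, 0.212]
eef_rot: [-0.0, 0.662, 0.749, -0.0]
contact_force: [0.7, -0.7, 0.4]
gripper_width: 0.468
gripper_force: 0.0
```

```bash
python3 - <<'E'
from h import *
X=np.array([.9918,.1276]);Y=np.array([-.1276,.9918]);H=np.array([.6015,.0407])
for n in ['side','wrist']:
    d=snap(n); P=cloud(d); z=P[...,2]; ok=d['range_z']>0
    x=(P[...,:2]-H)@X; y=(P[...,:2]-H)@Y
    for t in ['pull_bar','stub_top','tray']: print(n,t,[(np.round(r['at'],3).tolist(),round(r['score'],2)) for r in eyes.search_frame(n,t)[:2]])
    k=ok&(z>.106)&(z<.128)&(x>-.02)&(x<.1)&(abs(y)<.085)
    v,u=np.where(k); print(n,k.sum())
    if k.sum()>8:
        Q=P[k]; r=cv2.minAreaRect((Q[:,:2]*1000).astype('f4')); print('bar?',r,np.percentile(Q[:,2],[5,50,95]).round(4),'slope',np.polyfit(Q[:,1],Q[:,0],1),u.min(),u.max(),v.min(),v.max(),'y',y[k].min(),y[k].max(),'x',np.percentile(x[k],[5,50,95]).round(3))
    k=ok&(z>.082)&(z<.091)&(x>-.02)&(x<.15)&(abs(y)<.085)
    if k.sum()>8: print('plate',k.sum(),x[k].min(),y[k].min(),y[k].max())
    k=ok&(abs(z-.08)<.006)&(x<0)&(x>-.17)&(abs(y)<.115); print('door',k.sum(),np.percentile(x[k],[.5,1,5]) if k.any() else 0)
    k=ok&(abs(z-.192)<.006)&(abs(y)<.1)&(x>.03); print('roof',np.percentile(x[k],[.2,1,5]) if k.any() else 0)
    k=ok&(z>.058)&(z<.08)&(x<-.13)&(x>-.2)&(abs(y)<.05); print('handle x',np.percentile(x[k],[5,50,95]) if k.any() else 0)
    k=ok&(abs(z-.0805)<.003)&(x<-.03)&(x>-.1)&(abs(y)<.15); print('door y',y[k].min() if k.any() else 0,y[k].max() if k.any() else 0)
    cv2.imwrite(f'pics/{n}5.png',d['image'])
print(status.sense()['time'],tcp().round(4).tolist())
E
```

```text
side pull_bar [([0.702, 0.034, 0.088], 0.71)]
side stub_top [([0.695, 0.03, 0.088], 0.81)]
side tray [([0.694, 0.032, 0.085], 0.93)]
side 138
bar? ((660.8344116210938, 37.288978576660156), (12.438231468200684, 100.90088653564453), 6.059044361114502) [0.1081 0.117  0.1211] slope [-0.10513509  0.66389095] 293 319 198 223 y -0.06138716132481654 0.03952094128288591 x [0.054 0.057 0.063]
plate 952 -0.01988068079449499 -0.08455258072821857 0.0847942726771218
door 3185 [-0.13881166 -0.1237397  -0.11123881]
roof [0.08269906 0.08397285 0.08929751]
handle x [-0.16316811 -0.15937802 -0.15310162]
door y -0.12144287304366805 0.1216343440890928
wrist pull_bar [([0.691, 0.041, 0.088], 0.7)]
wrist stub_top [([0.692, 0.038, 0.082], 0.58)]
wrist tray [([0.691, 0.043, 0.083], 0.61)]
wrist 1781
bar? ((659.6901245117188, 38.92125701904297), (10.725215911865234, 98.9052505493164), 6.051063537597656) [0.1113 0.1181 0.1201] slope [-0.10456406  0.66229871] 476 516 153 271 y -0.05860781864916371 0.04024466891127285 x [0.053 0.056 0.061]
plate 7889 -0.019863848251684246 -0.08497363929845239 0.08486383170914467
door 30358 [-0.12331956 -0.11486343 -0.1094056 ]
roof 0
handle x [-0.16354763 -0.15791227 -0.1529594 ]
door y -0.11888663800151668 0.12103702609406325
11.5333 [[-0.1226, 0.9925, -0.0003, 0.4803], [0.9925, 0.1226, -0.0001, 0.0249], [-0.0001, -0.0003, -1.0, 0.2121], [0.0, 0.0, 0.0, 1.0]]
```

View pics/wrist5.png

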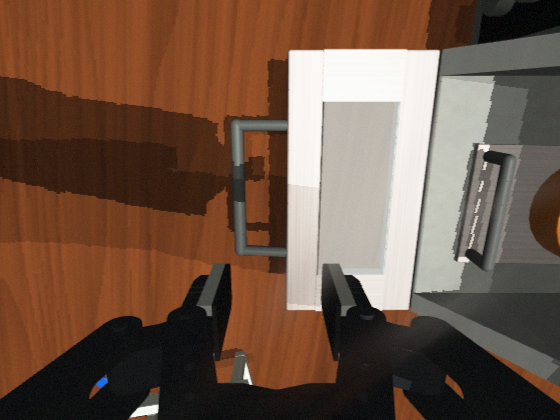

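The wrist picture shows the pull bar at columns 476–516, rows 153–271, the handle at columns 232–245 and the door flat. The bar centre is (0.660, 0.0385, 0.114) from two views, with tray yaw 6°. The roof edge is close, so I'll tilt the tool by 37° to reach in.

>>> carry_out:
  angular:
    - [0, 0, 1]
    - [-6.2, 0, 0]
    - [-6.2, 0, 0]
    - [-6.2, 0, 0]
    - [-6.2, 0, 0]
    - [-6.2, 0, 0]
    - [-6, 0, 0]
    - [0, 0, 0]
    - [0, 0, 0]
    - [0, 0, 0]
    - [0, 0, 0]
    - [0, 0, 0]
  travel:
    - [0, 0, 0]
    - [0, 0, 0]
    - [0, 0, 0]
    - [0, 0, 0]
    - [0, 0, 0]
    - [0, 0, 0]
    - [0, 0, 0]
    - [-1.3, 21, 37]
    - [-1.3, 21, 37]
    - [-1.3, 21, 37]
    - [-1.4, 22, 37]
    - [0, 0, 0]
  gripper: [26, 26, 26, 26, 26, 26, 26, 26, 26, 26, 26, 26]

```text
time: 12.53
tool_pos: [0.6454, 0.0363, 0.1738]
eef_rot: [0.17, 0.646, 0.718, 0.195]
contact_force: [0.2, -0.9, -0.6]
gripper_width: 0.306
gripper_force: 0.0
```

```bash
python3 - <<'E'
from h import *
s=status.sense(); print(s['joints'].round(2),s['contact_force'])
d=snap('wrist'); P=cloud(d); z=P[...,2]; ok=d['range_z']>0; T=tcp(); print(T.round(4).tolist())
Q=(P-T[:3,3])@T[:3,:3]
for a in np.arange(-.13,-.03,.01):
    k=ok&(abs(Q[...,2]-a)<.005)&(abs(Q[...,0])<.03)&(abs(Q[...,1])<.1)
    if k.any(): print(a.round(2),np.abs(Q[k][:,1]).max().round(3),Q[k][:,1].min().round(3),Q[k][:,1].max().round(3))
X=np.array([.9925,.1226]);Y=np.array([-.1226,.9925]);H=np.array([.613,.042])
x=(P[...,:2]-H)@X; y=(P[...,:2]-H)@Y
k=ok&(z>.11)&(z<.125)&(x>.02)&(x<.065)&(abs(y)<.07); B=P[k]
r=cv2.minAreaRect((B[:,:2]*1000).astype('f4')); print(k.sum(),r,np.percentile(B[:,2],[5,50,95]))
c=(np.r_[r[0][0]/1000,r[0][1]/1000,.114]-T[:3,3])@T[:3,:3]; print('bar in tool',c.round(4))
cv2.imwrite('pics/w6.png',d['image'])
E
```

```text
[-0.1   0.67  0.    1.93 -0.51  0.02  0.52] [ 0.21359599 -0.90253185 -0.57350543]
[[-0.1082, 0.8615, 0.4961, 0.643], [0.9941, 0.09, 0.0606, 0.036], [0.0076, 0.4997, -0.8661, 0.1754], [0.0, 0.0, 0.0, 1.0]]
-0.13 0.022 -0.019 0.022
-0.12 0.062 -0.059 0.062
-0.11 0.061 -0.059 0.061
-0.1 0.057 -0.053 0.057
-0.09 0.052 -0.048 0.052
-0.08 0.046 -0.044 0.046
-0.07 0.028 -0.025 0.028
-0.06 0.028 -0.025 0.028
-0.05 0.028 -0.025 0.028
-0.04 0.027 -0.024 0.027
1890 ((659.7698364257812, 39.104732513427734), (10.181177139282227, 98.2535171508789), 6.076777458190918) [0.1142813  0.11870507 0.12023728]
bar in tool [ 0.0008 -0.016   0.0617]
```

Joint 6 meets its lower limit, so the tilt stopped at 30°. I'll use about 26° and hook the bar with the front finger instead of centring on it.

>>> carry_out:
  angular:
    - [3.7, 0, 0]
    - [0, 0, 0]
    - [0, 0, 0]
    - [0, 0, 0]
    - [0, 0, 0]
    - [0, 0, 0]
  travel:
    - [0, 0, 0]
    - [0, 0, 0]
    - [0, -8, 20]
    - [0.5, -8, 20]
    - [0.5, -2, 12]
    - [0, 0, 0]
  gripper: [26, 26, 26, 26, 26, 26]

```text
time: 13.08
tool_pos: [0.6484, 0.038, 0.1222]
eef_rot: [0.15, 0.651, 0.724, 0.172]
contact_force: [1.2, -0.2, -0.2]
gripper_width: 0.303
gripper_force: 0.0
```

```bash
cat > t.py <<'E'
from h import *
s=status.sense(); print(s['time'],s['joints'].round(2),s['contact_force'].round(1),s['gripper_width'])
T=tcp(); print(T.round(4).tolist()); print('tilt',np.degrees(np.arctan2(T[:2,2]@[.9945,.1045],-T[2,2])),'yaw',np.degrees(np.arctan2(T[1,1],T[0,1])))
E
cat > w.py <<'E'
from t import *
b=(np.array([.6597,.039,.114])-T[:3,3])@T[:3,:3]; print('bar in tool mm',(b*1000).round(1))
E
python3 w.py
```

```text
13.0833 [-0.11  0.76  0.01  1.89 -0.54  0.03  0.54] [ 1.2 -0.2 -0.2] 0.3028180249035804
[[-0.1083, 0.8908, 0.4412, 0.6484], [0.9941, 0.0936, 0.055, 0.038], [0.0077, 0.4446, -0.8957, 0.1222], [0.0, 0.0, 0.0, 1.0]]
tilt 26.395929955414466 yaw 5.996465572626584
bar in tool mm [-0.3  6.5 12.4]
```

>>> carry_out:
  angular:
    - [0, 0, 0]
    - [0, 0, 0]
    - [0, 0, 0]
    - [0, 0, 0]
    - [0, 0, 0]
  travel:
    - [0, 0, 15]
    - [0, 0, 18]
    - [0, 0, 16]
    - [0, 0, 12]
    - [0, 0, 0]
  gripper: [26, 26, 26, 26, 26]

```text
time: 13.5
tool_pos: [0.68, 0.0415, 0.0718]
eef_rot: [0.147, 0.651, 0.725, 0.17]
contact_force: [0.2, 0.2, -0.1]
gripper_width: 0.305
gripper_force: 0.0
```

```bash
python3 w.py
```

```text
13.5 [-0.1   0.88 -0.01  1.81 -0.57  0.    0.57] [ 0.2  0.2 -0.1] 0.3053836168473528
[[-0.109, 0.8941, 0.4345, 0.68], [0.994, 0.0947, 0.0546, 0.0415], [0.0077, 0.4378, -0.899, 0.0718], [0.0, 0.0, 0.0, 1.0]]
tilt 25.96352014035474 yaw 6.043458592271638
bar in tool mm [  0.    0.  -46.9]
```

Centred on the bar, with no contact on the roof. I'll grip and pull.

>>> carry_out:
  angular:
    - [0, 0, 0]
    - [0, 0, 0]
    - [0, 0, 0]
    - [0, 0, 0]
    - [0, 0, 0]
  travel:
    - [0, 0, 0]
    - [0, 0, 0]
    - [0, 0, 0]
    - [0, 0, 0]
    - [0, 0, 0]
  gripper: [0, 0, 0, 0, 0]
  force: 40

```text
time: 13.92
tool_pos: [0.6799, 0.0415, 0.0738]
eef_rot: [0.148, 0.651, 0.725, 0.17]
contact_force: [-1.3, -0.7, 8.9]
gripper_width: 0.093
gripper_force: 40.1
```

```bash
python3 - <<'E'
import numpy as np
t=26.0; g=48.0
pull=[4,8,12,15,16,16,16,16,16,15,14,12]; un=[2,3,3,3,3,3,3,3,3,0,0,0]
def tp(b,t): a=np.radians(t); return np.array([b+g*np.sin(a),-g*np.cos(a)])
b=0
rows=[]
for p,u in zip(pull,un):
    d=tp(b-p,t-u)-tp(b,t); a=np.radians(t)
    y=np.cos(a)*d[0]+np.sin(a)*d[1]; z=np.sin(a)*d[0]-np.cos(a)*d[1]
    rows.append([0,round(float(y),1),round(float(z),1)]); b-=p; t-=u
print(rows)
E
```

```text
[[0, -5.3, -1.8], [0, -9.8, -3.3], [0, -13.7, -4.4], [0, -16.8, -4.7], [0, -18.0, -4.2], [0, -18.2, -3.4], [0, -18.3, -2.6], [0, -18.4, -1.7], [0, -18.5, -0.9], [0, -15.0, -0.0], [0, -14.0, -0.0], [0, -12.0, -0.0]]
```

>>> carry_out:
  angular:
    - [2, 0, 0]
    - [3, 0, 0]
    - [3, 0, 0]
    - [3, 0, 0]
    - [3, 0, 0]
  travel:
    - [0, -5.3, -1.8]
    - [0, -9.8, -3.3]
    - [0, -13.7, -4.4]
    - [0, -16.8, -4.7]
    - [0, -18, -4.2]
  gripper: [0, 0, 0, 0, 0]

```text
time: 14.33
tool_pos: [0.6161, 0.0343, 0.0711]
eef_rot: [0.069, 0.664, 0.74, 0.082]
contact_force: [11.0, 1.2, 8.1]
gripper_width: 0.091
gripper_force: 39.9
```

```bash
python3 - <<'E'
from t import *
print('grip point', (T@[0,0,-.048,1]).round(4))
E
```

```text
14.3333 [-0.23  0.87  0.24  1.75 -0.54  0.37  0.51] [11.   1.2  8.1] 0.0910633092824411
[[-0.109, 0.9716, 0.2102, 0.6161], [0.994, 0.1051, 0.0296, 0.0343], [0.0066, 0.2122, -0.9772, 0.0711], [0.0, 0.0, 0.0, 1.0]]
tilt 12.24862234137993 yaw 6.173509953879828
grip point [0.606  0.0329 0.118  1.    ]
```

>>> carry_out:
  angular:
    - [3, 0, 0]
    - [3, 0, 0]
    - [3, 0, 0]
    - [3, 0, 0]
    - [0, 0, 0]
    - [0, 0, 0]
    - [0, 0, 0]
    - [0, 0, 0]
    - [0, 0, 0]
  travel:
    - [0, -18.2, -3]
    - [0, -18.3, -2.4]
    - [0, -18.4, -1.7]
    - [0, -18.5, -0.9]
    - [0, -15, 0]
    - [0, -14, 0]
    - [0, -10, 0]
    - [0, -3, 0]
    - [0, 0, 0]
  gripper: [0, 0, 0, 0, 0, 0, 0, 0, 0]

```text
time: 15.08
tool_pos: [0.5031, 0.0214, 0.07]
eef_rot: [0.001, 0.668, 0.745, 0.006]
contact_force: [14.8, 2.0, 35.0]
gripper_width: 0.097
gripper_force: 43.9
```

```bash
python3 - <<'E'
from t import *
print('grip point', (T@[0,0,-.048,1]).round(4))
E
```

```text
15.0833 [-0.26  0.82  0.29  1.9  -0.49  0.48  0.49] [14.8  2.  35. ] 0.09746505715858819
[[-0.1088, 0.994, 0.0104, 0.5031], [0.994, 0.1087, 0.0076, 0.0214], [0.0064, 0.0112, -0.9999, 0.07], [0.0, 0.0, 0.0, 1.0]]
tilt 0.638119857832414 yaw 6.241176602588271
grip point [0.5026 0.0211 0.118  1.    ]
```

>>> carry_out:
  angular:
    - [0, 0, 0]
    - [0, 0, 0]
    - [0, 0, 0]
    - [0, 0, 0]
    - [0, 0, 0]
    - [0, 0, 0]
    - [0, 0, 0]
    - [0, 0, 0]
    - [0, 0, 0]
    - [0, 0, 0]
    - [0, 0, 0]
    - [0, 0, 0]
  travel:
    - [0, 0, -3]
    - [0, 0, 0]
    - [0, 0, 0]
    - [0, 0, -10]
    - [0, 0, -30]
    - [0, 0, -40]
    - [0, 0, -40]
    - [0, 0, -40]
    - [0, 30, -10]
    - [0, 30, 0]
    - [0, 30, 0]
    - [0, 0, 0]
  gripper: [30, 30, 30, 30, 30, 45, 60, 60, 60, 60, 60, 60]

```text
time: 16.08
tool_pos: [0.5914, 0.031, 0.239]
eef_rot: [-0.003, 0.667, 0.745, 0.002]
contact_force: [-1.8, -0.4, -0.8]
gripper_width: 0.7
gripper_force: 0.0
```

```bash
python3 - <<'E'
from t import *
X=np.array([.9925,.1226]);Y=np.array([-.1226,.9925]);H=np.array([.613,.042])
for n in ['wrist','side','scene']:
    d=snap(n); P=cloud(d); z=P[...,2]; ok=d['range_z']>0
    x=(P[...,:2]-H)@X; y=(P[...,:2]-H)@Y; reg=ok&(x>-.16)&(x<.05)&(abs(y)<.1)
    def rect(k,l):
        if k.sum()>8:
            Q=P[k]; r=cv2.minAreaRect((Q[:,:2]*1000).astype('f4')); print(n,l,k.sum(),np.round(r[0],1),np.round(r[1],1),round(r[2],2),'z',np.percentile(Q[:,2],[5,50,95]).round(4),'mean',Q[:,:2].mean(0).round(4))
    rect(reg&(abs(z-.158)<.005)&(x<.02)&(x>-.07),'stub')
    rect(reg&(z>.108)&(z<.125)&(x<-.08),'bar')
    rect(reg&(abs(z-.121)<.004)&(x>-.08),'mould')
    rect(reg&(abs(z-.0865)<.003),'plate')
    for t in ['stub_top']: print(n,t,[(np.round(r['at'],3).tolist(),round(r['score'],2)) for r in eyes.search_frame(n,t)[:2]])
    if n!='scene': cv2.imwrite(f'pics/{n}7.png',d['image'])
a=cv2.imread('pics/wrist7.png'); b=cv2.imread('pics/side7.png')[90:300,180:460]
cv2.imwrite('pics/b7.png',np.hstack([cv2.resize(a,(400,300)),cv2.resize(b,(400,300))]))
E
```

```text
16.0833 [-0.32  0.73  0.48  1.35 -0.35  1.14  0.31] [-1.8 -0.4 -0.8] 0.7002755796989304
[[-0.1105, 0.9939, -0.0012, 0.5914], [0.9938, 0.1105, 0.0075, 0.031], [0.0076, -0.0004, -1.0, 0.239], [0.0, 0.0, 0.0, 1.0]]
tilt -0.024340856486684187 yaw 6.346570230769083
wrist stub 955 [591.5  30.6] [23.4 24. ] 6.77 z [0.1571 0.1586 0.1596] mean [0.5915 0.0312]
wrist bar 1284 [502.7  20.6] [10.2 99.4] 6.58 z [0.1148 0.1187 0.1203] mean [0.5031 0.0236]
wrist mould 6823 [600.8   3.3] [ 89.2 146.3] 18.36 z [0.1202 0.1216 0.1228] mean [0.592 0.033]
wrist plate 8341 [580.  11.] [171.3 145.4] 6.49 z [0.0855 0.0867 0.0879] mean [0.5505 0.0353]
wrist stub_top [([0.567, 0.032, 0.113], 0.96)]
side stub 90 [591.4  29.5] [25.5 27. ] 8.49 z [0.1536 0.158  0.1609] mean [0.5912 0.0286]
side bar 144 [503.4  19. ] [11.9 99. ] 5.36 z [0.1113 0.1184 0.1214] mean [0.5023 0.015 ]
side mould 563 [599.2  44.1] [103.5 199.1] 2.37 z [0.1182 0.1213 0.1239] mean [0.587  0.0226]
side plate 977 [576.6  37.6] [173.3 199.7] 6.79 z [0.0838 0.0863 0.0889] mean [0.5491 0.0162]
side stub_top [([0.558, 0.006, 0.097], 0.85), ([0.394, -0.28, 0.066], 0.24)]
scene stub 76 [590.8  27.4] [25.2 26. ] 9.47 z [0.1541 0.1578 0.16  ] mean [0.5916 0.026 ]
scene bar 121 [501.3  17.2] [12.2 99.9] 6.81 z [0.111  0.1169 0.1204] mean [0.5034 0.0142]
scene mould 509 [593.   25.1] [87.6 87.3] 57.97 z [0.1181 0.1208 0.1232] mean [0.5986 0.0214]
scene plate 536 [556.4  13.9] [129.9 157.6] 8.25 z [0.084  0.086  0.0882] mean [0.5374 0.003 ]
scene stub_top [([0.587, 0.012, 0.115], 0.82)]
```

View pics/b7.png

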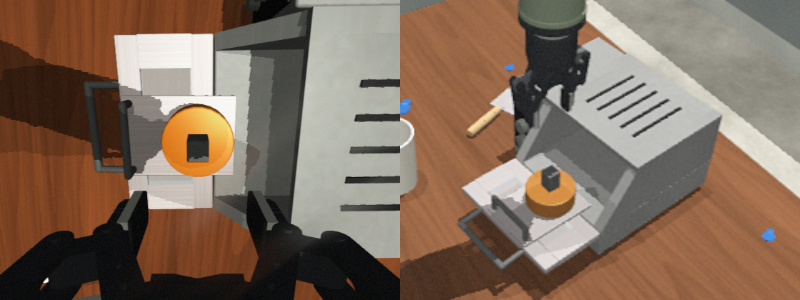

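The left picture shows the tray on the open door with the stub at (198,148), midway between the fingers. The right one shows the stub at (550,178). The stub centre is (0.5913, 0.0297), top 0.158 (matches 0.158 expected), yaw 6.6°. I'll descend and grip.

>>> carry_out:
  angular:
    - [0, 0, 0]
    - [0, 0, 0]
    - [0, 0, 0]
    - [0, 0, 0]
    - [0, 0, 0]
    - [0, 0, 0]
    - [0, 0, 0]
    - [0, 0, 0]
    - [0, 0, 0]
    - [0, 0, 0]
    - [0, 0, 0]
    - [0, 0, 0]
  travel:
    - [-1.3, 0, 30]
    - [0, 0, 40]
    - [0, 0, 40]
    - [0, 0, 28]
    - [0, 0, 12]
    - [0, 0, 0]
    - [0, 0, 0]
    - [0, 0, 0]
    - [0, 0, 0]
    - [0, 0, 0]
    - [0, 0, 0]
    - [0, 0, 0]
  gripper: [60, 60, 60, 60, 60, 60, 15, 15, 15, 15, 15, 15]
  force: 100

```text
time: 17.38
tool_pos: [0.5899, 0.0301, 0.0923]
eef_rot: [-0.002, 0.667, 0.745, 0.004]
contact_force: [2.4, 0.4, 11.6]
gripper_width: 0.262
gripper_force: 99.4
```

```bash
python3 t.py
```

```text
17.3833 [-0.29  0.9   0.39  1.56 -0.45  0.78  0.4 ] [ 2.4  0.4 11.6] 0.2621657709789116
[[-0.1093, 0.994, 0.0031, 0.5899], [0.994, 0.1093, 0.008, 0.0301], [0.0076, 0.0039, -1.0, 0.0923], [0.0, 0.0, 0.0, 1.0]]
tilt 0.22266059831284415 yaw 6.2742660251928
```

>>> carry_out:
  angular:
    - [0, 0, 0]
    - [0, 0, 0]
    - [0, 0, 0]
    - [0, 0, 0]
    - [0, 0, 0]
    - [0, 0, 0]
  travel:
    - [0, 0, -5]
    - [0, 0, -10]
    - [0, 0, -15]
    - [0, 0, -15]
    - [0, 0, -12]
    - [0, 0, -4]
  gripper: [15, 15, 15, 15, 15, 15]

```text
time: 17.88
tool_pos: [0.5888, 0.0295, 0.1536]
eef_rot: [-0.002, 0.667, 0.745, 0.003]
contact_force: [-0.1, -0.2, -7.2]
gripper_width: 0.266
gripper_force: 98.8
```

```bash
cat > q.py <<'E'
from t import *
X=np.array([.9925,.1226]);c=T[:2,3]
for n in ['side','scene']:
    d=snap(n); P=cloud(d); z=P[...,2]; ok=d['range_z']>0
    u=(P-T[:3,3])@T[:3,:3]  # tool frame
    # plate: below mould, tool z about .0 +..
    k=ok&(abs(u[...,0])<.055)&(u[...,1]<-.048)&(u[...,1]>-.095)&(u[...,2]>-.03)&(u[...,2]<.015)
    if k.sum()>20:
        A=np.c_[P[k][:,:2]-c,np.ones(k.sum())]; zz=z[k]
        f,_=cv2.solve(A.astype('f8'),zz.astype('f8')[:,None],flags=cv2.DECOMP_SVD)[1],0
        print(n,'plate slope deg',np.degrees(f[:2,0]).round(2),'z',np.percentile(zz,[10,50,90]).round(4),k.sum())
E
python3 q.py
```

```text
17.8833 [-0.3   0.82  0.43  1.49 -0.4   0.92  0.36] [-0.1 -0.2 -7.2] 0.2656076806799827
[[-0.1091, 0.994, 0.0009, 0.5888], [0.994, 0.1091, 0.0078, 0.0295], [0.0077, 0.0017, -1.0, 0.1536], [0.0, 0.0, 0.0, 1.0]]
tilt 0.0958551468483064 yaw 6.260757240619438
side plate slope deg [-25.99  -2.51] z [0.1458 0.1485 0.1791] 690
scene plate slope deg [-31.93  -6.72] z [0.1455 0.1478 0.1785] 441
```

>>> carry_out:
  angular:
    - [0, 0, 0]
    - [0, 0, 0]
    - [0, 0, 0]
    - [0, 0, 0]
    - [0, 0, 0]
    - [0, 0, 0]
    - [0, 0, 0]
    - [0, 0, 0]
    - [0, 0, 0]
    - [0, 0, 0]
    - [0, 0, 0]
    - [0, 0, 0]
  travel:
    - [-5, -4, 0]
    - [-11, -8, 0]
    - [-18, -13, 0]
    - [-25, -17, 0]
    - [-29, -20, 0]
    - [-32, -21, 0]
    - [-32, -21, 0]
    - [-32, -21, 0]
    - [-31, -21, 0]
    - [-27, -19, 0]
    - [-19, -14, 0]
    - [-12, -9.7, 0]
  gripper: [15, 15, 15, 15, 15, 15, 15, 15, 15, 15, 15, 15]

```text
time: 18.98
tool_pos: [0.4281, -0.2651, 0.1487]
eef_rot: [-0.003, 0.669, 0.744, 0.002]
contact_force: [0.2, -0.2, -7.6]
gripper_width: 0.26
gripper_force: 98.9
```

>>> carry_out:
  angular:
    - [0, 0, -1]
    - [0, 0, -2.5]
    - [0, 0, -3]
    - [0, 0, -3]
    - [0, 0, -2]
    - [0, 0, -0.6]
    - [0, 0, 0]
  travel:
    - [0, 0, 0]
    - [0, 0, 0]
    - [0, 0, 0]
    - [0, 0, 0]
    - [0, 0, 0]
    - [0, 0, 0]
    - [0, 0, 0]
  gripper: [15, 15, 15, 15, 15, 15, 15]

```text
time: 19.57
tool_pos: [0.4304, -0.2623, 0.1489]
eef_rot: [-0.003, 0.585, 0.811, 0.003]
contact_force: [-1.2, -0.0, -6.6]
gripper_width: 0.265
gripper_force: 99.0
```

```bash
cat > q.py <<'E'
from t import *
for n in ['side','scene']:
    d=snap(n); P=cloud(d); z=P[...,2]; ok=d['range_z']>0
    u=(P-T[:3,3])@T[:3,:3]
    zb=-(z-T[2,3])  # depth below tcp
    reg=ok&(abs(u[...,0])<.09)&(u[...,1]<.09)&(u[...,1]>-.14)
    h=np.histogram(z[reg],np.arange(.05,.22,.004)); 
    # bar = points at tool y -.105..-.075, z within .02 above plate
    zp=T[2,3]-.012+.006
    k=reg&(u[...,1]<-.078)&(u[...,1]>-.105)&(z>zp+.02)&(z<zp+.045)
    if k.sum()>10:
        r=cv2.minAreaRect((P[k][:,:2]*1000).astype('f4')); print(n,'bar',np.round(r[0],1),np.round(r[1],1),round(r[2],2),np.percentile(z[k],[50,95]).round(4), 'tool',np.r_[np.array(r[0])/1000-T[:2,3]]@T[:2,:2])
    k=reg&(abs(z-zp)<.006)
    k=cv2.morphologyEx(k.astype('u1'),cv2.MORPH_OPEN,np.ones((3,3)))>0
    Q=P[k]
    if len(Q)>10:
        r=cv2.minAreaRect((Q[:,:2]*1000).astype('f4')); print(n,'plate',np.round(r[0],1),np.round(r[1],1),round(r[2],2),np.percentile(z[k],[5,50,95]).round(4),len(Q),'median z by tool-y',[(a,np.median(z[k&(abs(u[...,1]-a)<.01)]).round(4)) for a in (-.085,-.06,.03,.04)],'by tool-x',[(a,np.median(z[k&(abs(u[...,0]-a)<.012)]).round(4)) for a in (-.045,-.025,0,.025,.045)])
    k=ok&(z>.064)&(z<.076)&(P[...,0]>.28)&(P[...,0]<.55)&(P[...,1]<-.15)&(P[...,1]>-.4)
    k=cv2.morphologyEx(k.astype('u1'),cv2.MORPH_OPEN,np.ones((2,2)))>0
    if k.sum()>10:
        r=cv2.minAreaRect((P[k][:,:2]*1000).astype('f4')); print(n,'stand',np.round(r[0],1),np.round(r[1],1),round(r[2],2))
    cv2.imwrite(f'pics/{n}8.png',d['image'])
E
python3 q.py
```

```text
19.5667 [ 0.34  0.69  0.27  1.8  -0.28  0.7   1.09] [-1.2 -0.  -6.6] 0.26461774715240594
[[-0.3148, 0.9491, -0.0017, 0.4304], [0.9491, 0.3148, 0.008, -0.2623], [0.0081, 0.0009, -1.0, 0.1489], [0.0, 0.0, 0.0, 1.0]]
tilt -0.0506450913291745 yaw 18.350571085235668
side bar [ 345.9 -292. ] [10.5 98.2] 18.87 [0.1745 0.1775] tool [-0.00164918 -0.0894983 ]
side plate [ 407.3 -270.4] [152.1 110.7] 18.12 [0.1401 0.1428 0.1456] 1969 median z by tool-y [(-0.085, np.float64(0.1429)), (-0.06, np.float64(0.1428)), (0.03, np.float64(0.1425)), (0.04, np.float64(0.1428))] by tool-x [(-0.045, np.float64(0.1427)), (-0.025, np.float64(0.1429)), (0, np.float64(0.1429)), (0.025, np.float64(0.1429)), (0.045, np.float64(0.1427))]
side stand [ 276.6 -407.3] [553.8 147.6] 46.05
scene bar [ 350.4 -306.6] [10.1 71.7] 19.27 [0.1741 0.1776] tool [-0.016838   -0.08983598]
scene plate [ 405.3 -273.9] [155.2 110.4] 18.68 [0.1399 0.143  0.1464] 828 median z by tool-y [(-0.085, np.float64(0.1433)), (-0.06, np.float64(0.1432)), (0.03, np.float64(0.143)), (0.04, np.float64(0.1429))] by tool-x [(-0.045, np.float64(0.143)), (-0.025, np.float64(0.1432)), (0, np.float64(0.1433)), (0.025, np.float64(0.1429)), (0.045, np.float64(0.1425))]
scene stand [ 403.1 -255.2] [166.7 117.9] 18.52
```

The tray hangs level and centred within about 1 mm of the stand, yaw 18.4° against 18.6°. I'll lower it by 67 mm.

>>> carry_out:
  angular:
    - [0, 0, 0]
    - [0, 0, 0]
    - [0, 0, 0]
    - [0, 0, 0]
    - [0, 0, 0]
    - [0, 0, 0]
    - [0, 0, 0]
    - [0, 0, 0]
    - [0, 0, 0]
  travel:
    - [0, 0, 6]
    - [0.3, 0, 13]
    - [0, 0, 15]
    - [0, 0, 14]
    - [0, 0, 9]
    - [0, 0, 4]
    - [0, 0, 3]
    - [0, 0, 2]
    - [0, 0, 0]
  gripper: [15, 15, 15, 15, 15, 15, 15, 15, 15]

```text
time: 20.42
tool_pos: [0.4305, -0.2617, 0.0832]
eef_rot: [-0.003, 0.585, 0.811, 0.003]
contact_force: [-0.6, -0.4, -7.7]
gripper_width: 0.26
gripper_force: 98.8
```

```bash
python3 q.py | grep -v stand
```

```text
20.4167 [ 0.37  0.79  0.21  1.87 -0.32  0.52  1.12] [-0.6 -0.4 -7.7] 0.260101592556469
[[-0.3149, 0.9491, -0.0012, 0.4305], [0.9491, 0.3149, 0.0075, -0.2617], [0.0075, 0.0012, -1.0, 0.0832], [0.0, 0.0, 0.0, 1.0]]
tilt -0.023096655365856665 yaw 18.354380632268892
side bar [ 345.4 -290.3] [10.8 99.9] 18.38 [0.109  0.1119] tool [-0.00037655 -0.08977585]
side plate [ 408.1 -269.6] [151.6 111.4] 18.47 [0.074  0.0771 0.08  ] 1813 median z by tool-y [(-0.085, np.float64(0.0771)), (-0.06, np.float64(0.0771)), (0.03, np.float64(0.0769)), (0.04, np.float64(0.0767))] by tool-x [(-0.045, np.float64(0.077)), (-0.025, np.float64(0.077)), (0, np.float64(0.0768)), (0.025, np.float64(0.0773)), (0.045, np.float64(0.0773))]
scene bar [ 348.9 -306.1] [13.6 71.1] 16.06 [0.1085 0.1122] tool [-0.01649046 -0.09140513]
scene plate [ 406.4 -273.7] [153.  111.3] 19.61 [0.0742 0.0774 0.0802] 781 median z by tool-y [(-0.085, np.float64(0.0775)), (-0.06, np.float64(0.0773)), (0.03, np.float64(0.0773)), (0.04, np.float64(0.0771))] by tool-x [(-0.045, np.float64(0.0774)), (-0.025, np.float64(0.0774)), (0, np.float64(0.0774)), (0.025, np.float64(0.0774)), (0.045, np.float64(0.0771))]
```

About 1 mm above the rails. I'll touch down and release.

>>> carry_out:
  angular:
    - [0, 0, 0]
    - [0, 0, 0]
    - [0, 0, 0]
    - [0, 0, 0]
  travel:
    - [-0.4, 0, 0.8]
    - [0, 0, 0.7]
    - [0, 0, 0.5]
    - [0, 0, 0]
  gripper: [15, 15, 15, 15]

```text
time: 20.85
tool_pos: [0.4308, -0.2622, 0.0823]
eef_rot: [-0.002, 0.585, 0.811, 0.003]
contact_force: [-4.9, 3.5, 18.7]
gripper_width: 0.264
gripper_force: 102.8
```

>>> carry_out:
  angular:
    - [0, 0, 0]
    - [0, 0, 0]
    - [0, 0, 0]
    - [0, 0, 0]
    - [0, 0, 0]
    - [0, 0, 0]
    - [0, 0, 0]
    - [0, 0, 0]
    - [0, 0, 0]
    - [0, 0, 0]
  travel:
    - [0, 0, -0.6]
    - [0, 0, 0]
    - [0, 0, 0]
    - [0, 0, 0]
    - [0, 0, -6]
    - [0, 0, -20]
    - [0, 0, -35]
    - [0, 0, -40]
    - [0, 0, -40]
    - [0, 0, -23]
  gripper: [46, 46, 46, 46, 46, 46, 46, 46, 46, 46]
  force: 60

```text
time: 21.68
tool_pos: [0.431, -0.2638, 0.25]
eef_rot: [-0.001, 0.585, 0.811, 0.003]
contact_force: [-0.0, -0.6, 0.5]
gripper_width: 0.543
gripper_force: 0.0
```

>>> carry_out:
  angular:
    - [0, 0, 0]
    - [0, 0, 0]
    - [0, 0, 0]
    - [0, 0, 0]
    - [0, 0, 0]
    - [0, 0, 0]
    - [0, 0, 0]
    - [0, 0, 0]
    - [0, 0, 5.6]
    - [0, 0, 5.7]
    - [0, 0, 0]
  travel:
    - [20, 8, 0]
    - [35, 13, 0]
    - [40, 15, 0]
    - [40, 15, 0]
    - [40, 15, 0]
    - [40, 15, 0]
    - [33, 13, 0]
    - [17, 8, 0]
    - [0, 0, 0]
    - [0, 0, 0]
    - [0, 0, 0]
  gripper: [40, 40, 40, 40, 40, 40, 40, 40, 40, 40, 40]

```text
time: 22.6
tool_pos: [0.4438, 0.0165, 0.2482]
eef_rot: [-0.003, 0.664, 0.748, 0.002]
contact_force: [0.2, -0.4, 0.1]
gripper_width: 0.465
gripper_force: 0.0
```

```bash
python3 - <<'E'
from t import *
X=np.array([.9925,.1226]);Y=np.array([-.1226,.9925]);H=np.array([.613,.042])
for n in ['side','scene','wrist']:
    d=snap(n);P=cloud(d);z=P[...,2];ok=d['range_z']>0
    x=(P[...,:2]-H)@X; y=(P[...,:2]-H)@Y
    k=ok&(z>.058)&(z<.085)&(x<-.155)&(x>-.2)&(abs(y)<.09)
    if k.sum()>10: r=cv2.minAreaRect((P[k][:,:2]*1000).astype('f4')); print(n,'handle',np.round(r[0],1),np.round(r[1],1),round(r[2],2),np.percentile(z[k],[5,50,95]).round(4),'x',np.percentile(x[k],[5,50,95]).round(4))
    if n!='wrist':
        reg=ok&(P[...,0]>.3)&(P[...,0]<.52)&(P[...,1]>-.36)&(P[...,1]<-.18)
        k=cv2.morphologyEx((reg&(abs(z-.0763)<.005)).astype('u1'),cv2.MORPH_OPEN,np.ones((3,3)))>0
        r=cv2.minAreaRect((P[k][:,:2]*1000).astype('f4')); A=np.c_[P[k][:,:2],np.ones(k.sum())]; f=np.linalg.lstsq(A,z[k],rcond=None)[0]
        print(n,'tray',np.round(r[0],1),np.round(r[1],1),round(r[2],2),np.median(z[k]),'slope deg',np.degrees(f[:2]).round(2))
        cv2.imwrite(f'pics/{n}9.png',d['image'])
a=cv2.imread('pics/scene9.png'); b=cv2.imread('pics/side9.png')
cv2.imwrite('pics/b9.png',np.hstack([cv2.resize(a,(400,300)),cv2.resize(b,(400,300))]))
E
```

```text
22.6 [-0.37  0.48  0.44  1.85 -0.26  0.88  0.31] [ 0.2 -0.4  0.1] 0.4650391443645754
[[-0.1186, 0.9929, -0.0012, 0.4438], [0.9929, 0.1186, 0.0076, 0.0165], [0.0077, -0.0003, -1.0, 0.2482], [0.0, 0.0, 0.0, 1.0]]
tilt -0.02219585613054027 yaw 6.809607767847657
side handle [448.9  21.2] [ 20.5 131.4] 7.22 [0.0645 0.0701 0.0734] x [-0.1751 -0.1702 -0.1598]
side tray [ 408.8 -269.7] [153.1 111. ] 18.58 0.07611185746928012 slope deg [-0.01  0.03]
scene handle [448.2  18.2] [ 19.5 129. ] 7.56 [0.0637 0.0693 0.0722] x [-0.1748 -0.1686 -0.1603]
scene tray [ 406.2 -275. ] [158.  110.6] 20.23 0.0761880182989425 slope deg [-0.05 -0.06]
wrist handle [448.5  22.6] [ 20.8 129.3] 7.1 [0.0668 0.0706 0.0725] x [-0.176  -0.1696 -0.1594]
```

View pics/b9.png

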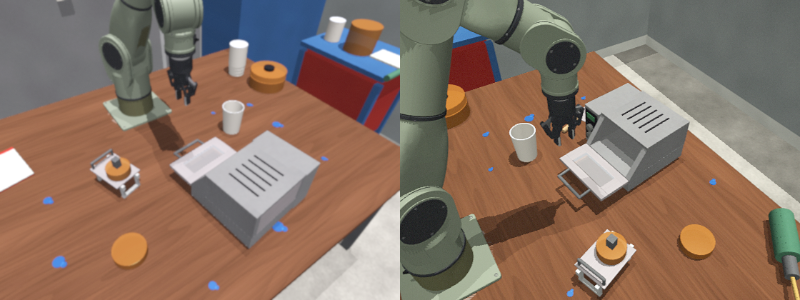

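Left picture: the tray sits on the stand at (118,168). Right picture: it's level on both rails at (607,255), and the cup, disc and knife are untouched. The tray plane is level within 0.06° at z 0.076. Now I'll take the handle again.

>>> carry_out:
  angular:
    - [0, 0, 0]
    - [0, 0, 0]
    - [0, 0, 0]
    - [0, 0, 0]
    - [0, 0, 0]
    - [0, 0, 0]
    - [0, 0, 0]
    - [0, 0, 0]
    - [0, 0, 0]
    - [0, 0, 0]
    - [0, 0, 0]
    - [0, 0, 0]
  travel:
    - [4, 1.5, 30]
    - [0, 0, 40]
    - [0, 0, 40]
    - [0, 0, 40]
    - [0, 0, 40]
    - [0, 0, 30]
    - [0, 0, 16]
    - [0, 0, 0]
    - [0, 0, 0]
    - [0, 0, 0]
    - [0, 0, 0]
    - [0, 0, 0]
  gripper: [30, 30, 30, 30, 30, 30, 30, 30, 0, 0, 0, 0]
  force: 60

```text
time: 23.75
tool_pos: [0.4445, 0.0219, 0.0131]
eef_rot: [-0.003, 0.662, 0.75, 0.003]
contact_force: [-4.5, -4.1, -4.6]
gripper_width: 0.113
gripper_force: 58.4
```

```bash
python3 -c "
import numpy as np
p=np.radians(185.05-124.95*np.arange(25)/24);y=170.7*np.cos(p);z=-170.7*np.sin(p)
print([[0,float(round(a,1)),float(round(b,1))] for a,b in zip(np.diff(y),np.diff(z))]); print(y.round(),z.round())"
```

```text
[[0, -0.7, -15.5], [0, 0.7, -15.5], [0, 2.1, -15.4], [0, 3.5, -15.1], [0, 4.9, -14.7], [0, 6.2, -14.2], [0, 7.5, -13.6], [0, 8.7, -12.9], [0, 9.8, -12.0], [0, 10.9, -11.1], [0, 11.8, -10.0], [0, 12.7, -8.9], [0, 13.4, -7.7], [0, 14.1, -6.5], [0, 14.6, -5.2], [0, 15.0, -3.8], [0, 15.3, -2.5], [0, 15.5, -1.1], [0, 15.5, 0.3], [0, 15.4, 1.7], [0, 15.2, 3.1], [0, 14.8, 4.5], [0, 14.4, 5.8], [0, 13.8, 7.1]]
[-170. -171. -170. -168. -164. -159. -153. -146. -137. -127. -116. -105.
  -92.  -78.  -64.  -50.  -35.  -19.   -4.   12.   27.   42.   57.   71.
   85.] [  15.   -0.  -16.  -31.  -46.  -61.  -75.  -89. -102. -114. -125. -135.
 -144. -152. -158. -163. -167. -170. -171. -170. -169. -165. -161. -155.
 -148.]
```

>>> carry_out:
  angular:
    - [0, 0, 0]
    - [0, 0, 0]
    - [0, 0, 0]
    - [0, 0, 0]
    - [0, 0, 0]
    - [0, 0, 0]
    - [0, 0, 0]
    - [0, 0, 0]
    - [0, 0, 0]
    - [0, 0, 0]
    - [0, 0, 0]
  travel:
    - [0, -0.3, -7.7]
    - [0, -0.4, -7.8]
    - [0, 0.7, -15.5]
    - [0, 2.1, -15.4]
    - [0, 3.5, -15.1]
    - [0, 4.9, -14.7]
    - [0, 6.2, -14.2]
    - [0, 7.5, -13.6]
    - [0, 8.7, -12.9]
    - [0, 9.8, -12]
    - [0, 10.9, -11.1]
  gripper: [0, 0, 0, 0, 0, 0, 0, 0, 0, 0, 0]

```text
time: 24.67
tool_pos: [0.4941, 0.0281, 0.154]
eef_rot: [-0.006, 0.662, 0.749, 0.001]
contact_force: [-25.1, 2.1, 11.7]
gripper_width: 0.108
gripper_force: 59.1
```

>>> carry_out:
  angular:
    - [0, 0, 0]
    - [0, 0, 0]
    - [0, 0, 0]
    - [0, 0, 0]
    - [0, 0, 0]
    - [0, 0, 0]
    - [0, 0, 0]
  travel:
    - [0, 11, -10.8]
    - [0, 12.5, -9.5]
    - [0, 13.4, -7.7]
    - [0, 14.1, -6.5]
    - [0, 14.6, -5.2]
    - [0, 15, -3.8]
    - [0, 15.3, -2.5]
  gripper: [0, 0, 0, 0, 0, 0, 0]

```text
time: 25.25
tool_pos: [0.5932, 0.0399, 0.2009]
eef_rot: [-0.003, 0.662, 0.75, 0.003]
contact_force: [-7.3, -3.2, 20.5]
gripper_width: 0.11
gripper_force: 65.4
```

>>> carry_out:
  angular:
    - [0, 0, 0]
    - [0, 0, 0]
    - [0, 0, 0]
    - [0, 0, 0]
    - [0, 0, 0]
    - [0, 0, 0]
    - [0, 0, 0]
    - [0, 0, 0]
  travel:
    - [0, 15.5, -1.5]
    - [0, 15.5, 0]
    - [0, 15.4, 1.7]
    - [0, 15.2, 3.1]
    - [0, 14.8, 4.5]
    - [0, 14.4, 5.8]
    - [0, 12, 6.2]
    - [0, 0, 0]
  gripper: [0, 0, 0, 0, 0, 0, 0, 0]

```text
time: 25.92
tool_pos: [0.6972, 0.0519, 0.1797]
eef_rot: [-0.001, 0.662, 0.75, 0.003]
contact_force: [5.7, 0.1, 5.9]
gripper_width: 0.104
gripper_force: 64.8
```

```bash
cat > door.py <<'E'
from t import *
X=np.array([.9925,.1226]);Y=np.array([-.1226,.9925]);H=np.array([.613,.042])
for n in ['side']:
    d=snap(n);P=cloud(d);z=P[...,2];ok=d['range_z']>0
    x=(P[...,:2]-H)@X; y=(P[...,:2]-H)@Y
    k=ok&(abs(y)<.11)&(z>.09)&(z<.175)&(x<.07)&(x>-.1)
    # outer face plane; fit x = a + b z robustly
    xx,zz=x[k],z[k]
    for _ in range(4):
        f=np.polyfit(zz,xx,1); r=abs(np.polyval(f,zz)-xx); g=r<max(.003,np.median(r)*2); xx,zz=xx[g],zz[g]
    print('lean deg',np.degrees(np.arctan(f[0])),len(xx),'x at z=.14',np.polyval(f,.14))
    k=ok&(abs(y)<.05)&(z>.222)&(z<.25)&(x>.05)&(x<.11); print('bar',k.sum(), np.percentile(x[k],[5,50,95]),np.percentile(z[k],[50,95]))
    cv2.imwrite(f'pics/door{len(xx)}.png',d['image'])
E
python3 door.py
```

```text
25.9167 [-0.25  0.98  0.4   0.96 -0.35  1.27  0.22] [5.7 0.1 5.9] 0.10447345978516623
[[-0.1238, 0.9923, 0.0027, 0.6972], [0.9923, 0.1238, 0.0066, 0.0519], [0.0062, 0.0035, -1.0, 0.1797], [0.0, 0.0, 0.0, 1.0]]
tilt 0.19301169304253604 yaw 7.112292838725175
lean deg 34.611952621632554 2245 x at z=.14 0.025455488692521733
bar 183 [0.06714103 0.08094092 0.09555939] [0.23384641 0.24801156]
```

>>> carry_out:
  angular:
    - [0, 0, 0]
    - [0, 0, 0]
    - [0, 0, 0]
    - [0, 0, 0]
  travel:
    - [0, 2, 1]
    - [0, 2, 1]
    - [0, 1.5, 1]
    - [0, 0, 0]
  gripper: [0, 0, 0, 0]

```text
time: 26.3
tool_pos: [0.698, 0.0521, 0.179]
eef_rot: [-0.004, 0.662, 0.749, 0.001]
contact_force: [-35.9, -2.4, 36.7]
gripper_width: 0.108
gripper_force: 68.5
```

```bash
python3 door.py
```

```text
26.3 [-0.25  0.98  0.4   0.94 -0.36  1.28  0.22] [-35.9  -2.4  36.7] 0.10808233426158126
[[-0.1227, 0.9924, -0.0051, 0.698], [0.9924, 0.1227, 0.0069, 0.0521], [0.0075, -0.0043, -1.0, 0.179], [0.0, 0.0, 0.0, 1.0]]
tilt -0.2518287108286069 yaw 7.047237890124282
lean deg 34.863799082376936 2229 x at z=.14 0.025843088618488844
bar 185 [0.06793045 0.08125817 0.09617123] [0.23365835 0.24863018]
```

>>> carry_out:
  angular:
    - [0, 0, 0]
    - [0, 0, 0]
    - [0, 0, 0]
    - [0, 0, 0]
    - [0, 0, 0]
    - [0, 0, 0]
    - [0, 0, 0]
    - [0, 0, 0]
    - [0, 0, 0]
  travel:
    - [0, 0, 0]
    - [0, 0, 0]
    - [0, 0, 0]
    - [0, 0, -10]
    - [0, 0, -25]
    - [0, 0, -40]
    - [0, 0, -40]
    - [0, 0, -20]
    - [0, 0, 0]
  gripper: [40, 40, 40, 40, 40, 40, 40, 40, 40]

```text
time: 27.1
tool_pos: [0.7017, 0.0511, 0.3156]
eef_rot: [-0.0, 0.662, 0.749, 0.005]
contact_force: [0.9, 0.0, -0.3]
gripper_width: 0.471
gripper_force: 0.0
```

```bash
python3 door.py; python3 - <<'E'
from h import *
a=snap('scene')['image']; b=snap('side')['image']
cv2.imwrite('pics/fin.png',np.hstack([cv2.resize(a,(400,300)),cv2.resize(b,(400,300))]))
E
```

```text
27.1 [-0.2   0.94  0.42  0.56 -0.34  1.68  0.14] [ 0.9  0.  -0.3] 0.47079629843956444
[[-0.1233, 0.9923, 0.0056, 0.7017], [0.9923, 0.1233, 0.007, 0.0511], [0.0063, 0.0064, -1.0, 0.3156], [0.0, 0.0, 0.0, 1.0]]
tilt 0.3622112545243006 yaw 7.083171068021136
lean deg 35.02953769760466 2285 x at z=.14 0.0259005965372823
bar 168 [0.07958309 0.08277203 0.08862963] [0.23223874 0.23545893]
```

View pics/fin.png

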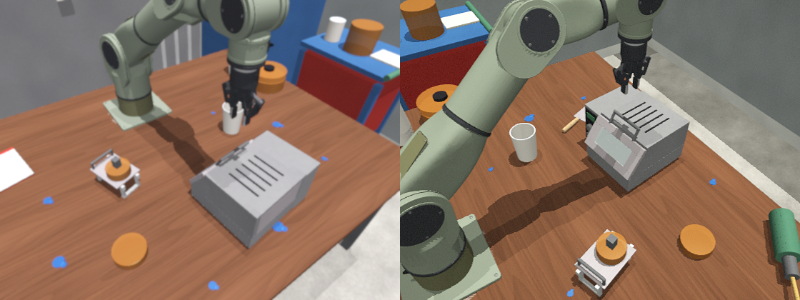

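The door leans 35.0° with the bar top at 0.235, so it's fully shut. The tray is on the stand in both views, and the cup, disc and knife are undisturbed. Handing in.

```bash
python3 -c "
from workcell import env
print(env.finish_job())"
```

```text
the job is handed in; nothing more can be done
None
```

The job is handed in at about 27 s of the 72 s allowed: the tray sits level on the stand's rails, centred to within about 2 mm; the door measures fully shut, and the cup, spare mould and palette knife look unmoved.

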